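# Let the dip stand down to its depth marker

## Task

Lower the glass rod of the bench dip stand into the beaker with the stand's ratchet: press the thumb lever down gently until the pawl lifts clear of the toothed wheel, keep it lifted while the drum turns back and the carriage sinks, and let the pawl drop back into the teeth so that the carriage's pointer stops level with the depth marker, within about one tooth. Work only through the thumb pad: keep off the carriage, the drum and the marker, do not strain the lever against its stop, do not let the carriage run well past the marker, and leave the timer and the green tube rack where they are.

Things in the scene. Friction and masses are not known exactly. Their poses are not given: they have to be found in the camera images.
- thumb_pad (a point): Centre of the top face of the thumb pad: round black rubber disc, 26 mm across, 7 mm thick, on the robot's end of the thumb lever of the dip stand (grey base plate 135 x 250 x 12 mm fixed on the bench, steel toothed wheel on a level shaft). About 117 mm above the bench at rest, nothing above it. The lever's pivot is 65 mm farther on, level with it; press the pad straight down to lift the pawl.
- thumb_lever: Steel lever, origin on its pivot (shared with the pawl). It first moves freely against about 1 N; after a free play that differs from run to run (about 0.3 to 10 mm at the pad) its set screw meets the pawl's tail. From there the pad takes 4 N or more, up to 10 N with a heavy load, until the pawl is clear; about 1.5 mm later is a hard stop. Over 15 N strains it. Let go, all snaps back in 0.1 s.
- pawl_nose (a point): Middle of the lower edge of the nose of the pawl, the dark steel hook that lies in the teeth at the top of the wheel, 128 mm from the pad along the lever. Fully down it is about 120 mm above the bench. Once the free play is taken up it rises as far as the pad goes down; it is clear of the teeth after a rise of about 5 mm, and then the drum begins to turn by itself. Its stop is at a rise of 6.3 mm.
- drum: Ratchet wheel (16 saw teeth, 80 mm across), drum, pinion and small crank on one level shaft; origin on the shaft, 85 mm above the bench. The carriage's weight drives it: with the pawl lifted it turns back slowly and evenly, about 0.15 to 0.4 rad/s (the weight differs from run to run); the teeth catch it when the pawl drops.
- carriage: Aluminium block sliding on a square column at the stand's right, with rack, pointer and an arm holding the glass rod over the beaker. It sinks 7.9 mm per tooth, about 3 to 8 mm/s while the pawl is lifted. After the pawl drops it sinks on by up to one tooth until a tooth meets the pawl. The column, 180 mm beyond the pad and 100 mm to its right, is 265 mm high: come to the pad from high above.
- pointer_tip (a point): Tip of the carriage's pointer, a dark blade 4 mm high that points across the depth rod; starts about 218 mm above the bench and sinks with the carriage.
- marker_line (a point): Index tab of the depth marker, a small round aluminium collar (20 mm across, 8 mm high) with a thumb screw, clamped on the thin depth rod beside the column, 18 to 46 mm below the pointer's start. The pointer is level with it when the heights are equal; the blade passes 2 to 3 mm in front of it.
- timer: Small white count-down timer lying on the bench, 73 x 65 x 19 mm, origin under its centre; a bystander.
- rack_green: Green micro tube rack with tubes, 70 x 138 x 41 mm, origin under its centre; a bystander.

How it is judged:
By the outcome, as a careful person would: the job done as asked, in the order asked, and still so for the second after the job is handed in, with the robot touching nothing.
It also fails if it takes over 64 s, if anything falls off the work surface, if the arm or the gripper's body presses on something with over 40 N, if the wrist force passes 120 N, or if a joint passes its speed limit or range.

## Robot

A 7-joint arm with a two-finger parallel gripper is mounted at the origin on a cart in front of the work surface, level with it; the furniture and walls round the work are solid. World frame = base frame: x ahead of the robot, y to its left, z up, the work surface at z = 0. Lengths are in m, angles in rad, forces in N, time in s.
With the tool pointing down it reaches from about 0.4 to 0.85 m from the base axis. Payload 10.4 kg.
Tool frame: the origin (TCP) lies midway between the tips of the shut fingers; the grasp point (between the pads) lies 19 mm behind it; z points along the fingers, y is the line along which they close (so a half turn about z gives the same grasp; the last joint's range is limited). The gripper opens to 85 mm and grips with 20 to 120 N. Pads are 22 mm wide; open, the fingers measure 114 mm over their backs; the gripper's body (76 mm by 85 mm) begins 54 mm behind the grasp point. The pads swing forward as they close: fully open they stand 13 mm farther back than shut.
Start: joints at [1.323, 0.332, -0.065, 1.46, 0.022, 1.35, -0.088], TCP at [0.139, -0.609, 0.231] pointing down, gripper open.
Joint ranges: [-2.6, 2.6], [-0.5, 2.12], [-1.47, 1.34], [0.16, 2.42], [-1.27, 4.41], [0.06, 2.06], [-2.6, 2.6]. Speed limits (rad/s): [2.22, 2.22, 2.79, 2.79, 3.14, 3.14, 3.14].

## Interface

Orientations are given as a unit quaternion [x, y, z, w].
In Python, from workcell import get_obs, camera, camera_params, hand_in gives the robot as it stands.
- The arm moves only by the tool carry_out, never from a script. Its argument "commands" is a list that holds one entry, the list of rows, each a list of 6 numbers: the shift along the tool's x, y, z in units of 40 mm (1.0 is 40 mm), then the turn, a rotation vector about the tool's x, y, z in units of 6 degrees (1.0 is 6 degrees). In form: [[[x, y, z, ax, ay, az], ...]]. A call has 1 to 20 rows; each row shifts and turns the commanded pose from where the row before left it, along the tool's axes as they then stand; what a row does not reach is not made up. A row lasts 1/12 s, in which the tool goes at most 41.7 mm and 7.16 degrees, less where a joint would pass 70% of its speed; a pose out of reach is approached as far as the arm can. A call is refused whole if a number of a shift passes 1 or a number of a turn 1, either way. A call with a gripper value outside its range is refused whole. "hand" is the closure, from -1 (fully open) to 1 (shut), set as the call begins (left out, the last holds). The fingers move at their own pace and stop on an object; "force" is the grip in N (left out, the last holds). Time passes only in rows, so rows that do not move let the fingers close. It gives the time, the measured TCP pose, the force, the opening and the grip force at its end, in the units of the state.
- get_obs(): the state, without advancing time (a new reading comes with each control period).
- camera(name): name is "scene" or "top"; returns the picture (480x640x3 uint8, red, green, blue); there is no depth.
- camera_params(name): a dict with "mtx" (3x3 intrinsics, pixels), "R" (3x3) and "t" (3): a world point X has camera coordinates R X + t. Camera axes: x right, y down, z forward; pixel columns grow to the right and rows downward; lengths in m; the calibration is good to about 2 mm. A picture is of the moment at which its call begins. camera_params takes no time and is no camera call.
- hand_in(): hands the job in; it is judged then, once.
The state is a dict: "clock": time; "joint_pos": joint angles; "joint_velocities": joint speeds; "tau": joint torques, N m; "position": TCP position; "ee_rot": TCP orientation; "ft_force": force on the tool from outside, world axes, zero at the start; "torque": the same for the moment, N m; "grip_width": opening from 0.0 (shut) to 1.0 (fully open); "grasp_force": force on a finger pad.
Only numpy, scipy, OpenCV 4.12 (cv2) and the standard library are available. Lean on these libraries where they do the work, as an engineer would, in place of code of your own. Each camera call takes 0.05 s, during which the arm holds its last target. There are 200 camera calls.

## Working session

There is one attempt and no reset: what is moved stays moved. The work goes in short steps, Python scripts to look and compute and a tool call to move; the robot and the scene stay as the last step left them, time stands still between calls to the robot, and variables do not carry over. Pictures are saved under pics/ and viewed, at most 10 in all, crops included, and the job is handed in when it is done.

Besides the shell and the picture viewer there is one more tool, called in YAML: its name, and indented under it one key for each argument. carry_out: Moves the arm, as the interface text tells. Its arguments: {"type":"object","properties":{"commands":{"type":"array"},"hand":{"type":"number"},"force":{"type":"number"}},"required":["commands"]}

```bash
mkdir -p pics; ls; python3 - <<'E'
from workcell import *
import cv2,numpy as np
o=get_obs();print({k:np.round(v,3) for k,v in o.items()})
for n in("scene","top"):
    cv2.imwrite(f"pics/{n}0.png",camera(n)[:,:,::-1]);p=camera_params(n);print(n,{k:np.round(v,4).tolist() for k,v in p.items()})
E
```

```text
pics
{'clock': np.float64(0.0), 'joint_pos': array([ 1.323,  0.333, -0.065,  1.461,  0.022,  1.35 , -0.088]), 'joint_velocities': array([-0.   , -0.   , -0.001,  0.001,  0.001, -0.001, -0.   ]), 'tau': array([-1.0000e-03, -6.2544e+01,  4.9000e-02, -3.9161e+01,  1.6000e-02,
        1.0000e-02, -0.0000e+00]), 'position': array([ 0.139, -0.609,  0.231]), 'ee_rot': array([ 0.994,  0.112, -0.   , -0.001]), 'ft_force': array([-0.12 , -1.197, -0.055]), 'torque': array([-0.012,  0.   ,  0.023]), 'grasp_force': np.float64(0.0), 'grip_width': np.float64(1.001)}
scene {'mtx': [[442.7097, 0.0, 321.848], [0.0, 442.7097, 244.5067], [0.0, 0.0, 1.0]], 'R': [[-0.8612, -0.5081, -0.0134], [-0.1922, 0.3499, -0.9168], [0.4705, -0.787, -0.3991]], 't': [0.4376, 0.2385, 0.635]}
top {'mtx': [[552.2287, 0.0, 325.8108], [0.0, 552.2287, 236.812], [0.0, 0.0, 1.0]], 'R': [[0.027, -0.9996, 0.004], [-0.981, -0.0273, -0.1919], [0.192, 0.0012, -0.9814]], 't': [-0.0601, 0.5264, 1.2502]}
```

View pics/scene0.png

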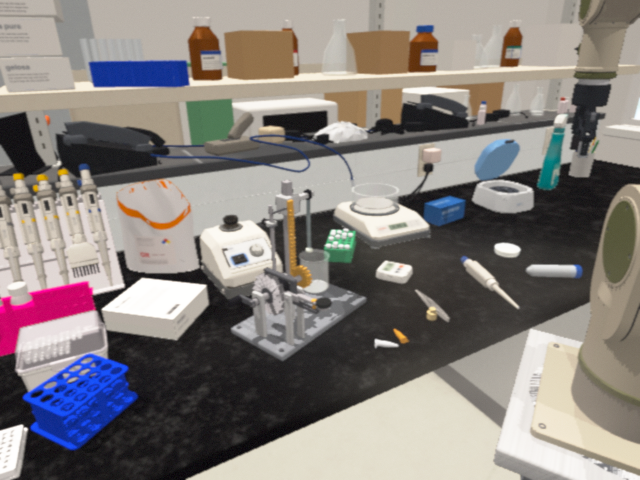

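View pics/top0.png

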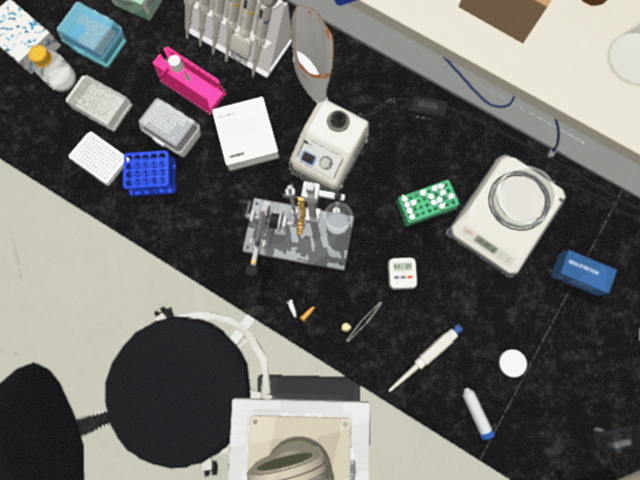

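The scene view shows the stand near (300,300), with the pad at about (322,303). In the top view the pad is at about (252,268). I'll zoom in on both.

```bash
python3 - <<'E'
import cv2,numpy as np
a=cv2.imread("pics/scene0.png")[170:360,225:375];b=cv2.imread("pics/top0.png")[175:290,235:365]
cv2.imwrite("pics/c1.png",cv2.resize(a[0:150,],None,fx=5,fy=4,interpolation=cv2.INTER_CUBIC))
cv2.imwrite("pics/c2.png",cv2.resize(b,None,fx=5,fy=5,interpolation=cv2.INTER_CUBIC))
E
```

```text
(no output)
```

View pics/c1.png

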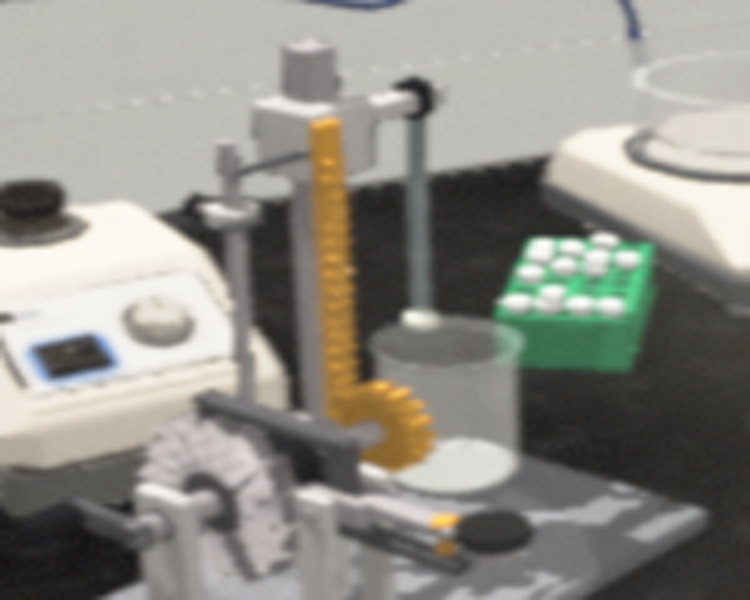

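View pics/c2.png

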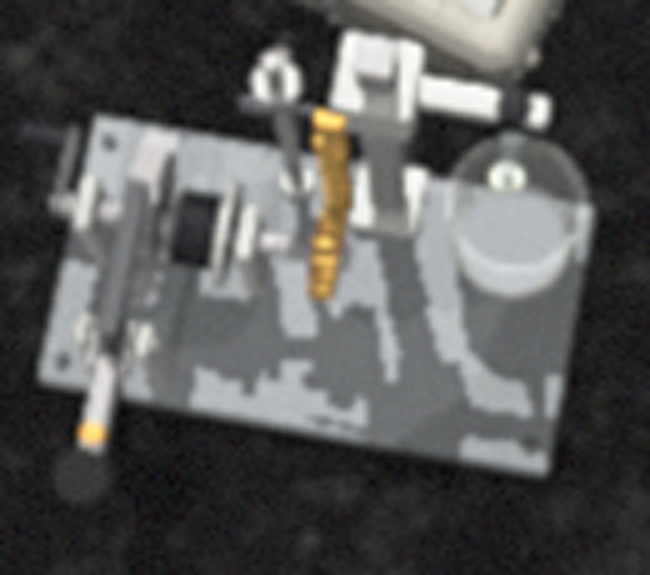

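```bash
cat >h.py <<'E'
from workcell import *
import cv2,numpy as np
P={n:camera_params(n) for n in("scene","top")}
def proj(n,X):
    p=P[n];c=np.array(p["R"])@X+np.array(p["t"]);q=np.array(p["mtx"])@c;return q[:2]/q[2]
def ray(n,uv):
    p=P[n];R=np.array(p["R"]);d=R.T@np.linalg.solve(np.array(p["mtx"]),[*uv,1.]);return -R.T@np.array(p["t"]),d/np.linalg.norm(d)
def atz(n,uv,z):
    o,d=ray(n,uv);return o+d*(z-o[2])/d[2]
def tri(a,b):
    A=0;B=0
    for n,uv in(("scene",a),("top",b)):
        o,d=ray(n,uv);M=np.eye(3)-np.outer(d,d);A=A+M;B=B+M@o
    return np.linalg.solve(A,B)
E
python3 - <<'E'
from h import *
np.set_printoptions(precision=4,suppress=True)
print("pad",tri((324,302),(251.4,270)),atz("top",(251.4,270),.117),atz("scene",(324,301.7),.117))
t=tri((272.6,213),(283,195.4));print("tip",t,atz("top",(283,195.4),.218),atz("scene",(272.6,213),.218))
T=atz("scene",(272.6,213),.218);print([proj("scene",T-[0,0,d]) for d in(0,.02,.04)])
m=atz("top",(290.4,190.6),.19);print("mk",m,proj("scene",m),proj("scene",m+[0,0,.03]))
print(atz("scene",(271.4,222.5),.195), [proj("top",atz("scene",(271.4,222.5),z)) for z in (.18,.19,.2)])
# hand-frame axes
from scipy.spatial.transform import Rotation as Ro
print(Ro.from_quat(get_obs()["ee_rot"]).as_matrix())
E
```

```text
pad [0.4351 0.1163 0.114 ] [0.4358 0.1164 0.117 ] [0.4318 0.1196 0.117 ]
tip [0.5802 0.0452 0.2169] [0.5804 0.0454 0.218 ] [0.5775 0.0478 0.218 ]
[array([272.6, 213. ]), array([273.2472, 223.5931]), array([273.8815, 233.9744])]
mk [0.5991 0.0324 0.19  ] [268.9865 223.0513] [267.9781 207.5781]
[0.5887 0.0386 0.195 ] [array([302.827 , 185.8301]), array([292.4501, 191.6524]), array([281.8427, 197.6039])]
[[ 0.9748  0.2229 -0.0003]
 [ 0.2229 -0.9748  0.0012]
 [-0.     -0.0013 -1.    ]]
```

```bash
python3 - <<'E'
from h import *
s=np.mean([camera("scene").astype(float) for _ in range(8)],0)
t=np.mean([camera("top").astype(float) for _ in range(4)],0)
np.save("s.npy",s)
f=lambda i,y0,y1,x0,x1,k:cv2.resize(i[y0:y1,x0:x1,::-1].clip(0,255).astype(np.uint8),None,fx=k,fy=k,interpolation=cv2.INTER_NEAREST)
a=f(s,195,245,258,298,12);b=f(t,175,225,272,298,12)
cv2.imwrite("pics/d.png",np.hstack([a,b]));print(a.shape,b.shape)
E
```

```text
(600, 480, 3) (600, 312, 3)
```

View pics/d.png

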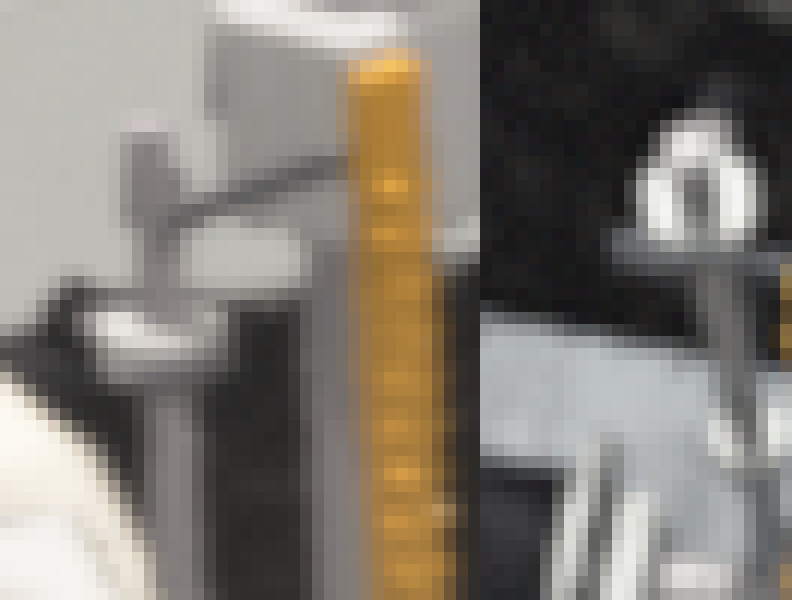

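```bash
python3 - <<'E'
from h import *
np.set_printoptions(precision=4,suppress=True)
t=tri((271.8,212.9),(283,195.4))
print(t)
for u in ((290.3,190.9),(290.3,192)):
  m=tri((271.3,223.8),u);print(m,(t-m)[2],proj("scene",m),proj("top",m))
m=tri((271.3,222),(290.3,191));print("topface",m)
print(proj("scene",t))
o=get_obs();print(o["clock"])
E
```

```text
[0.5808 0.0456 0.2169]
[0.5969 0.0316 0.1891] 0.027756911866935324 [270.2409 223.5524] [290.7578 191.7168]
[0.5953 0.032  0.1893] 0.027579913306065157 [270.7828 223.6802] [290.5236 192.398 ]
topface [0.5961 0.0316 0.1927]
[271.8709 212.9166]
0.7
```

The scene view has the pointer tip at (271.8,212.9) and the collar at (271.3,223.8). That puts the marker about 27 mm below the pointer, or 3 to 4 teeth. I'll move over towards the pad with the gripper shut.

carry_out:
  commands:
    - [[0.7,-0.4,-0.5,0,0,0],[0.78,-0.48,-0.4,0,0,0],[0.78,-0.48,-0.3,0,0,0],[0.78,-0.48,-0.3,0,0,0],[0.78,-0.48,-0.2,0,0,0],[0.78,-0.48,-0.2,0,0,0],[0.78,-0.48,-0.2,0,0,0],[0.78,-0.48,-0.1,0,0,0],[0.78,-0.48,-0.1,0,0,0],[0.78,-0.48,0,0,0,0],[0.78,-0.48,0,0,0,0],[0.78,-0.48,0,0,0,0]]
  hand: 1
  force: 40

```text
clock: 1.7
position: [0.4516, -0.3036, 0.3237]
ee_rot: [0.994, 0.112, 0.0, 0.0]
ft_force: [0.1, -0.8, -0.4]
grip_width: -0.004
grasp_force: 0.0
```

carry_out:
  commands:
    - [[0.16,-0.8,0,0,0,0],[0.16,-0.87,0,0,0,0],[0.16,-0.87,0,0,0,0],[0.16,-0.87,0,0,0,0],[0.16,-0.87,0,0,0,0],[0.16,-0.87,0,0,0,0],[0.16,-0.87,0,0,0,0],[0.16,-0.87,0,0,0,0],[0.16,-0.87,0,0,0,0],[0.16,-0.87,0,0,0,0],[0.16,-0.87,0,0,0,0],[0.16,-0.87,0,0,0,0],[0,0,0.7,0,0,0],[0,0,0.7,0,0,0],[0,0,0.7,0,0,0],[0,0,0.7,0,0,0],[0,0,0.7,0,0,0],[0,0,0,0,0,0],[0,0,0,0,0,0]]

```text
clock: 3.28
position: [0.4323, 0.1164, 0.1832]
ee_rot: [0.994, 0.112, -0.001, -0.0]
ft_force: [-0.7, -0.1, 0.6]
grip_width: -0.003
grasp_force: 0.0
```

```bash
python3 - <<'E'
from h import *
o=get_obs();print(o["position"],o["ft_force"],o["joint_pos"])
p=np.array([.434,.118,.117])
a=camera("scene")[190:340,250:400,::-1];b=camera("top")[225:300,210:310,::-1]
a=cv2.resize(a,None,fx=4,fy=4);b=cv2.resize(b,None,fx=4,fy=4)
im=np.zeros((600,1000,3),np.uint8);im[:,:600]=a;im[:300,600:]=b;im=cv2.resize(im,(800,480))
cv2.imwrite("pics/e.png",im);print(proj("scene",o["position"]),proj("top",o["position"]),proj("scene",p),proj("top",p))
E
```

```text
[0.4323451  0.11638571 0.18320722] [-0.65083462 -0.12676561  0.58954133] [ 0.48147671  0.022745   -0.84005325  1.93172347  0.01738426  1.19663202
 -1.71047627]
[324.24551609 263.0017071 ] [247.27671562 267.42373313] [323.29561336 300.88279728] [250.65148045 270.78605749]
```

View pics/e.png

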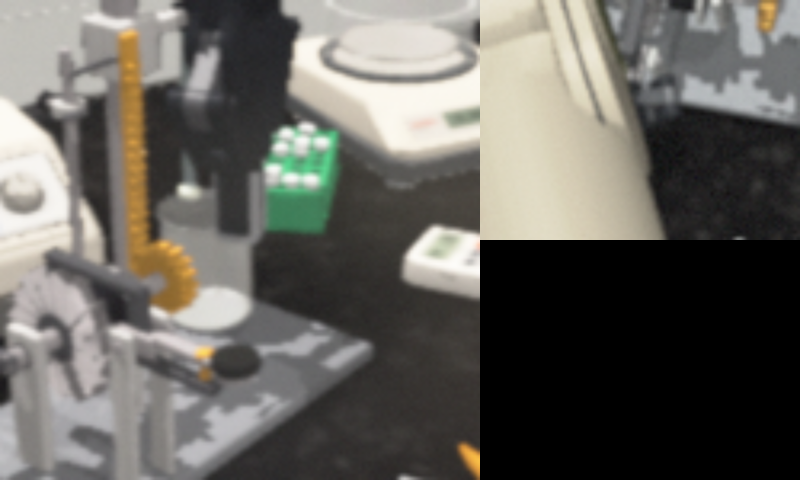

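The scene view shows the shut fingertips at (323,262), straight above the pad at (324,302). I'll lower to just above it.

carry_out:
  commands:
    - [[0.05,0,0.4,0,0,0],[0,0,0.5,0,0,0],[0,0,0.4,0,0,0],[0,0,0.15,0,0,0],[0,0,0,0,0,0],[0,0,0,0,0,0]]

```text
clock: 3.88
position: [0.4357, 0.1171, 0.1266]
ee_rot: [0.994, 0.112, 0.001, -0.0]
ft_force: [-0.1, -0.2, 0.8]
grip_width: 0.003
grasp_force: 0.0
```

carry_out:
  commands:
    - [[0,0,0.03,0,0,0],[0,0,0.03,0,0,0],[0,0,0.03,0,0,0],[0,0,0,0,0,0]]

```text
clock: 4.22
position: [0.435, 0.1168, 0.1219]
ee_rot: [0.994, 0.112, 0.0, 0.0]
ft_force: [0.4, -0.1, 0.4]
grip_width: -0.001
grasp_force: 0.0
```

carry_out:
  commands:
    - [[0,0,0.05,0,0,0],[0,0,0.05,0,0,0],[0,0,0.03,0,0,0],[0,0,0,0,0,0],[0,0,0,0,0,0]]

```text
clock: 4.63
position: [0.4348, 0.1169, 0.1164]
ee_rot: [0.994, 0.112, -0.0, 0.0]
ft_force: [-0.7, 0.5, 0.4]
grip_width: -0.002
grasp_force: 0.4
```

carry_out:
  commands:
    - [[0,0,0.03,0,0,0],[0,0,0.02,0,0,0],[0,0,0,0,0,0]]

```text
clock: 4.88
position: [0.4349, 0.117, 0.1146]
ee_rot: [0.994, 0.112, -0.0, 0.0]
ft_force: [-2.9, -0.5, 6.0]
grip_width: -0.001
grasp_force: 2.9
```

carry_out:
  commands:
    - [[0,0,0.02,0,0,0],[0,0,0.02,0,0,0],[0,0,0,0,0,0]]

```text
clock: 5.13
position: [0.4348, 0.1169, 0.1132]
ee_rot: [0.994, 0.112, -0.0, 0.0]
ft_force: [-4.1, 0.1, 7.9]
grip_width: 0.004
grasp_force: 4.2
```

The free play is small and the pawl is already loaded at 8 N. I'll set up a carriage tracker, then continue gently.

```bash
cat >>h.py <<'E'
S=np.load("s.npy").astype(np.float32)
def sink(n=1):
    im=np.mean([camera("scene").astype(np.float32) for _ in range(n)],0)
    T=S[191:217,274:292];r=cv2.matchTemplate(im[187:245,272:297],T,cv2.TM_SQDIFF_NORMED)
    k=4 # upsample score for subpixel
    y,x=np.unravel_index(r.argmin(),r.shape)
    dy=0.
    if 0<y<r.shape[0]-1:
        a,b,c=r[y-1:y+2,x];dy=.5*(a-c)/(a-2*b+c)
    o=get_obs()
    print("sink mm %.1f"%((y+dy-4)/.525),"score %.4f"%r.min(),"t %.2f"%o["clock"],"z %.4f"%o["position"][2],"f",np.round(o["ft_force"],1))
E
python3 -c "from h import *;sink();sink(2)"
```

```text
sink mm -0.2 score 0.0007 t 5.18 z 0.1132 f [-4.1 -1.   8.3]
sink mm -0.2 score 0.0007 t 5.28 z 0.1132 f [-4.5 -0.7  8.3]
```

carry_out:
  commands:
    - [[0,0,0.02,0,0,0],[0,0,0.01,0,0,0],[0,0,0,0,0,0]]

```text
clock: 5.53
position: [0.4346, 0.117, 0.1119]
ee_rot: [0.994, 0.112, -0.0, 0.0]
ft_force: [-4.4, -0.6, 8.8]
grip_width: 0.002
grasp_force: 4.2
```

```bash
python3 -c "from h import *;sink();sink(2)"
```

```text
sink mm -0.3 score 0.0015 t 5.58 z 0.1119 f [-5.  -1.   7.2]
sink mm -0.4 score 0.0015 t 5.68 z 0.1120 f [-5.1 -0.9  8.4]
```

carry_out:
  commands:
    - [[0,0,0.02,0,0,0],[0,0,0,0,0,0]]

```text
clock: 5.85
position: [0.4345, 0.117, 0.1109]
ee_rot: [0.994, 0.112, -0.0, 0.0]
ft_force: [-3.9, -0.3, 6.1]
grip_width: 0.003
grasp_force: 2.9
```

```bash
python3 -c "from h import *;sink();sink(2)"
```

```text
sink mm -0.1 score 0.0007 t 5.90 z 0.1110 f [-3.4 -0.2  5. ]
sink mm -0.0 score 0.0005 t 6.00 z 0.1109 f [-3.2  0.1  5.1]
```

carry_out:
  commands:
    - [[0,0,0.015,0,0,0],[0,0,0,0,0,0]]

```text
clock: 6.17
position: [0.4345, 0.117, 0.1102]
ee_rot: [0.994, 0.112, -0.0, 0.0]
ft_force: [-4.4, -0.2, 5.5]
grip_width: 0.0
grasp_force: 3.0
```

```bash
python3 -c "from h import *;sink();sink(2)"
```

```text
sink mm 0.9 score 0.0043 t 6.22 z 0.1103 f [-4.5  0.7  5.8]
sink mm 1.4 score 0.0019 t 6.32 z 0.1103 f [-4.5 -1.2  5.5]
```

The pawl is clear and the carriage is sinking. I'll hold it there and watch.

carry_out:
  commands:
    - [[0,0,0.003,0,0,0],[0,0,0,0,0,0],[0,0,0,0,0,0],[0,0,0,0,0,0],[0,0,0,0,0,0],[0,0,0,0,0,0],[0,0,0,0,0,0],[0,0,0,0,0,0],[0,0,0,0,0,0],[0,0,0,0,0,0],[0,0,0,0,0,0],[0,0,0,0,0,0]]

```text
clock: 7.32
position: [0.4345, 0.117, 0.1102]
ee_rot: [0.994, 0.112, -0.0, 0.0]
ft_force: [-5.0, 0.7, 5.1]
grip_width: -0.001
grasp_force: 3.0
```

```bash
python3 -c "from h import *;sink();sink(1)"
```

```text
sink mm 7.2 score 0.0113 t 7.37 z 0.1102 f [-4.1  0.4  5.9]
sink mm 7.4 score 0.0130 t 7.42 z 0.1102 f [-4.4  0.5  5.1]
```

carry_out:
  commands:
    - [[0,0,0,0,0,0],[0,0,0,0,0,0],[0,0,0,0,0,0],[0,0,0,0,0,0],[0,0,0,0,0,0],[0,0,0,0,0,0],[0,0,0,0,0,0],[0,0,0,0,0,0],[0,0,0,0,0,0],[0,0,0,0,0,0],[0,0,0,0,0,0],[0,0,0,0,0,0],[0,0,0,0,0,0],[0,0,0,0,0,0],[0,0,0,0,0,0],[0,0,0,0,0,0],[0,0,0,0,0,0]]

```text
clock: 8.83
position: [0.4345, 0.117, 0.1102]
ee_rot: [0.994, 0.112, -0.0, 0.0]
ft_force: [-4.6, 0.1, 6.0]
grip_width: 0.0
grasp_force: 3.0
```

```bash
python3 -c "
from h import *;sink()
im=camera('scene');cv2.imwrite('pics/f.png',cv2.resize(im[195:245,258:298,::-1],None,fx=12,fy=12,interpolation=cv2.INTER_NEAREST))"
```

```text
sink mm 15.9 score 0.0379 t 8.88 z 0.1102 f [-4.8 -0.8  5.4]
```

View pics/f.png

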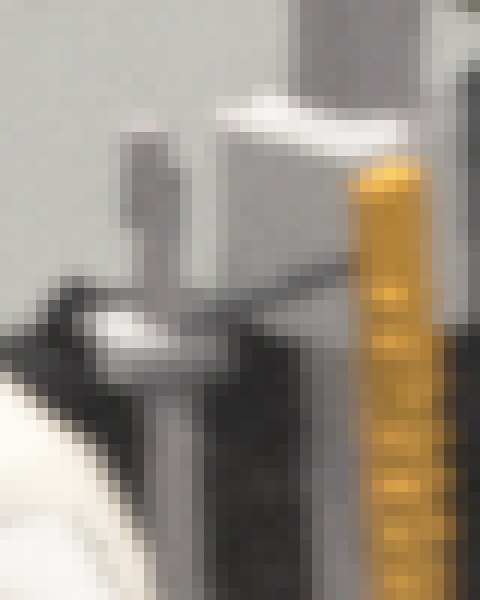

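The blade tip is now at about (190,312) in the crop and the collar at about row 345 to 355. That leaves roughly 8 to 10 mm to go, so I'll release between teeth 2 and 3.

carry_out:
  commands:
    - [[0,0,0,0,0,0],[0,0,0,0,0,0],[0,0,0,0,0,0],[0,0,0,0,0,0],[0,0,0,0,0,0],[0,0,0,0,0,0],[0,0,-0.6,0,0,0],[0,0,-0.8,0,0,0],[0,0,-0.6,0,0,0],[0,0,0,0,0,0],[0,0,0,0,0,0],[0,0,0,0,0,0],[0,0,0,0,0,0],[0,0,0,0,0,0],[0,0,0,0,0,0],[0,0,0,0,0,0],[0,0,0,0,0,0],[0,0,0,0,0,0]]

```text
clock: 10.43
position: [0.4348, 0.1169, 0.19]
ee_rot: [0.994, 0.112, -0.0, -0.0]
ft_force: [0.3, -0.6, -0.1]
grip_width: -0.002
grasp_force: 0.0
```

```bash
python3 -c "
from h import *;sink();sink(4);sink(4)
m=lambda n:np.mean([camera(n).astype(float) for _ in range(6)],0)[:,:,::-1].clip(0,255).astype(np.uint8)
z=lambda i:cv2.resize(i,None,fx=12,fy=12,interpolation=cv2.INTER_CUBIC)
cv2.imwrite('pics/g.png',np.hstack([z(m('scene')[195:245,258:298]),z(m('top')[175:225,272:298])]));sink(1)"
```

```text
sink mm 22.3 score 0.0478 t 10.48 z 0.1901 f [-0.5 -0.2 -0.2]
sink mm 22.3 score 0.0478 t 10.68 z 0.1902 f [ 0.2 -0.3 -0.9]
sink mm 22.3 score 0.0478 t 10.88 z 0.1902 f [ 0.5  0.1 -0.3]
sink mm 22.3 score 0.0479 t 11.53 z 0.1902 f [-0.4 -0.1  0. ]
```

View pics/g.png

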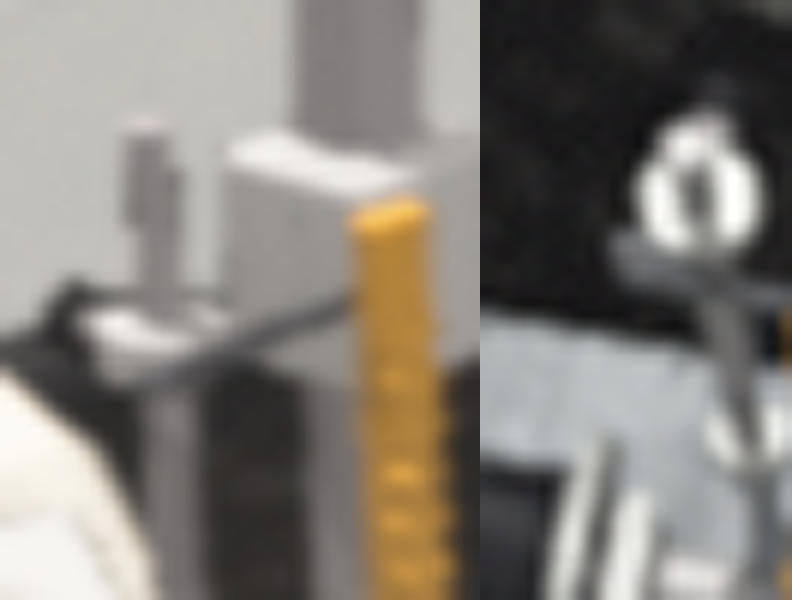

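The carriage has stopped and is steady at about 3 teeth, with the blade in front of the collar. A quick independent check of the collar's height from the rod's foot:

```bash
python3 -c "
from h import *
from scipy.spatial.transform import Rotation
np.set_printoptions(precision=4,suppress=True)
for u in((293.7,211.5),(294.5,213)):
  f=atz('top',u,.016);print('foot',f)
  for z in(.186,.190,.194,.198): print(z,[np.round(proj('scene',f*[1,1,0]+[0,0,z+d]),1) for d in(.004,-.004)],proj('top',f*[1,1,0]+[0,0,z+.004]))
"
```

```text
foot [0.5955 0.0345 0.016 ]
0.186 [array([269.9, 223.7]), array([270.1, 227.8])] [289.376  192.1764]
0.19 [array([269.7, 221.7]), array([270. , 225.8])] [289.2618 191.6661]
0.194 [array([269.6, 219.6]), array([269.9, 223.7])] [289.1468 191.1523]
0.198 [array([269.5, 217.6]), array([269.7, 221.7])] [289.0311 190.6351]
foot [0.5918 0.0324 0.016 ]
0.186 [array([272.2, 223.7]), array([272.4, 227.8])] [290.2894 193.8822]
0.19 [array([272.1, 221.7]), array([272.3, 225.7])] [290.1782 193.3773]
0.194 [array([271.9, 219.6]), array([272.2, 223.7])] [290.0662 192.869 ]
0.198 [array([271.8, 217.6]), array([272.1, 221.7])] [289.9535 192.3572]
```

```bash
python3 -c "from h import *;sink();print(hand_in())"
```

```text
sink mm 22.3 score 0.0479 t 11.58 z 0.1902 f [-0.3  0.2 -0.5]
the job is handed in; nothing more can be done
None
```

The rod is lowered and the job is handed in: the carriage sank three teeth and is holding steady with the pawl dropped back, and by my camera estimate its pointer is about 3–4 mm above the marker (about half a tooth).

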